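# Draw a module tray out to its hidden stop with a hook

## Robot

A 7-joint arm with a two-finger parallel gripper is mounted at the origin on the work surface. World frame = base frame: x ahead of the robot, y to its left, z up, the work surface at z = 0. Lengths are in m, angles in rad, forces in N, time in s.
With the tool pointing down it reaches from about 0.4 to 0.875 m from the base axis. Payload 19.3 kg.
Tool frame: the origin (TCP) lies at the very end of the fingers, on their centre line; the grasp point (between the pads) lies 19 mm behind it; z points along the fingers, y is the direction in which the jaws open and shut (so a half turn about z gives the same grasp; the last joint's range is limited). The gripper opens to 85 mm and grips with 20 to 120 N. Pads are 22 mm wide; open, the fingers measure 114 mm over their backs; the gripper's body (76 mm by 85 mm) begins 54 mm behind the grasp point. The pads swing forward as they close: fully open they stand 13 mm farther back than shut.
Start: joints at [1.245, 0.521, -0.036, 1.599, 0.021, 1.021, -0.113], TCP at [0.158, -0.605, 0.231] pointing down, gripper open.
Joint ranges: [-2.91, 2.91], [-0.3, 2.13], [-1.5, 1.42], [0.17, 2.43], [-1.26, 4.41], [0.16, 1.93], [-2.52, 2.52]. Speed limits (rad/s): [1.89, 1.89, 2.39, 2.39, 3.01, 3.01, 3.01].

## Interface

Orientations are given as [roll, pitch, yaw] about the fixed x, y, z axes, in that order (R = Rz(yaw) Ry(pitch) Rx(roll)).
In Python, from workcell import bot, grab_frame, calibration, workorder gives the robot as it stands.
- The arm moves only by the tool move_arm, never from a script. Its arguments are lists of equal length, an entry for each row: "jaw": the closure in counts, from 0 (fully open) to 255 (shut); "dp": the shift along the tool's x, y, z in units of 800 mm (1.0 is 800 mm), a list of three; "rotation": the turn, a rotation vector about the tool's x, y, z in units of pi rad (1.0 is pi rad), a list of three. In form: {"jaw": [jaw, ...], "dp": [[dx, dy, dz], ...], "rotation": [[rx, ry, rz], ...]}. A call has 1 to 10 rows; each row shifts and turns the commanded pose from where the row before left it, along the tool's axes as they then stand; what a row does not reach is not made up. A row lasts 1/8 s, in which the tool goes at most 62.5 mm and 10.7 degrees, less where a joint would pass 70% of its speed; a pose out of reach is approached as far as the arm can. A call with a number of a shift or a turn outside -1 to 1 is refused whole. A call with a gripper value outside its range is refused whole. The fingers move at their own pace and stop on an object; "squeeze" is the grip in N (left out, the last holds). Time passes only in rows, so rows that do not move let the fingers close. It gives the time, the measured TCP pose, the force and the opening at its end, in the units of the state.
- bot.observe(): the state, without advancing time (a new reading comes with each control period).
- grab_frame(name): name is "scene" or "top"; returns the picture (400x640x3 uint8, blue, green, red); there is no depth.
- calibration(name): a dict with "camera_matrix" (3x3 intrinsics, pixels), "T" (4x4, takes a point from camera to world coordinates). Camera axes: x right, y down, z forward; pixel columns grow to the right and rows downward; lengths in m; the calibration is good to about 2 mm. A picture is of the moment at which its call begins. calibration takes no time and is no camera call.
- workorder.job_done(): hands the job in, once; it reports no verdict.
The state is a dict: "clock": time; "qpos": joint angles; "qd": joint speeds; "joint_efforts": joint torques, N m; "position": TCP position; "tool_rot": TCP orientation; "force": force on the tool from outside, world axes, zero at the start; "moment": the same for the moment, N m; "grip_width": finger opening in m.
Only numpy, scipy, OpenCV 4.12 (cv2) and the standard library are available. Lean on these libraries where they do the work, as an engineer would, in place of code of your own. Each camera call takes 0.05 s, during which the arm holds its last target. There are 200 camera calls.

## Task

Take the hook tool from its rest, hook it into the pull loop of the tray that carries the round drum and draw that tray straight out until you feel it come up against its sprung stop; press it there for a moment with about 6 N more than it takes to slide it, and never jam it on the stop (14 N more is too much). Then unhook without pushing the tray back in, so that it stays against the stop, and put the hook tool back in its rest. Pull only with the hook, keep the gripper and arm off that tray, and leave the two other trays where they are.

Things in the scene. Friction and masses are not known exactly. Their poses are not given: they have to be found in the camera images.
- hook: Hook tool, 0.12 kg: black handle 110 long (x) x 16 wide (y) x 22 high (z) mm; origin at the handle's centre, +x along the handle to the hook, z up as it lies. A 6 mm steel bar runs on along the axis to x = 100 mm, then bends straight down (-z) as a leg. Grip the middle from above across the 16 mm width with 40 N or more, or it tilts under the pull.
- hook_leg (a point): Lower end of the hook's leg: x = 100, z = -46 mm in the tool's frame. Here the 6 mm bar turns back level towards the handle as the hook's toe, which ends at x = 86 mm; lowest point of the tool z = -49 mm. The leg's side that pulls is at x = 97 mm.
- rest: Fixed rest of the tool: base 110 x 70 x 8 mm, two upright forks 8 mm thick at x = -38 and 38 mm, with slots along x, 26 mm wide, open on top, floor 55 mm and prongs 71 mm above the table. Origin under the base's centre, on the table. The tool lies in it with its handle's centre at x = y = 0, 66 mm up, axes parallel to the rest's. 68 mm free between the forks for the fingers.
- rack: Fixed aluminium rack 270 (x) x 218 (y) mm, open on top and at the front (-x): three bays 64 mm wide at y = -68, 0, 68 mm, parted by walls 45 mm high; back panel 110 mm high. Origin under the base's centre, on the table; -x is the way the trays draw out. Trays ride on ledges 30 mm above the table; 46 mm are free between a bay's ledges.
- drum_tray: The tray to draw out, in any of the three bays: 130 x 60 mm plate with a black round drum (52 mm diameter, 40 mm high); grey front plate 30 mm high; 0.3 to 0.6 kg. Origin under the plate's centre; -x to the front. Loose: slides with 2 mm play to each side against a friction of 1 to 6 N; a lug under its rear meets the rack's stop after 20 to 90 mm of travel.
- drum_tray_eye (a point): Centre of the hole of that tray's pull loop, a flat level loop of 5 mm steel bar before the front plate, hole axis vertical, 26 mm along x by 24 mm across; 78 mm before the tray's origin, 18 mm above it (48 mm above the table). The loop's front bar has its centre line 15.5 mm before this point. Over 15 mm free below the loop.
- fin_tray: Another tray, same plate and pull loop, with an aluminium finned heat sink 100 x 50 mm, its top 51 mm above the tray's underside. Leave it where it is (within 10 mm).
- block_tray: Another tray, same plate and pull loop, with a black rectangular module 100 x 52 mm, its top 65 mm above the tray's underside. Leave it where it is (within 10 mm).
- stop: The stop's bracket, fixed in the rack; its origin is the rack's origin whatever the stop's setting. It carries a sprung cross bar hidden under the trays, set anywhere over a 50 mm range and not measured: find it by feel. The bar yields 1 mm per 3 N, on top of the tray's sliding friction.

How it is judged:
By the outcome, as a careful person would: the job done as asked, in the order asked, and still so for the second after the job is handed in, with the robot touching nothing.
It also fails if it takes over 61 s, if anything falls off the work surface, if the arm or the gripper's body presses on something with over 40 N, if the wrist force passes 120 N, or if a joint passes its speed limit or range.

## Working session

There is one attempt and no reset: what is moved stays moved. The work goes in short steps, Python scripts to look and compute and a tool call to move; the robot and the scene stay as the last step left them, time stands still between calls to the robot, and variables do not carry over. Pictures are saved under pics/ and viewed, about 8 in all and at most 12, crops included, and the job is handed in when it is done.

Besides the shell and the picture viewer there is one more tool, called after "Request:" as a command line: name --argument value ..., lists and objects as JSON in quotes. move_arm: Moves the arm, as the interface text tells. Shifts and turns lie within -1 to 1; 1 stands for 800 mm of shift or pi rad of turn. Its arguments: {"type":"object","properties":{"jaw":{"type":"array","items":{"type":"number"}},"dp":{"type":"array","items":{"type":"array","items":{"type":"number","minimum":-1,"maximum":1}}},"rotation":{"type":"array","items":{"type":"array","items":{"type":"number","minimum":-1,"maximum":1}}},"squeeze":{"type":"number"}},"required":["jaw","dp","rotation"]}

```bash
mkdir -p pics
python3 - <<'E'
from workcell import bot, grab_frame, calibration
import cv2
print(bot.observe())
for n in("scene","top"):
    cv2.imwrite(f"pics/{n}0.png",grab_frame(n)); print(n,calibration(n))
E
```

```text
{'clock': 0.0, 'qpos': array([ 1.24479116,  0.52197611, -0.03633902,  1.60000704,  0.02121252,
        1.02110731, -0.11279393]), 'qd': array([ 0.0011624 ,  0.00298613,  0.0004076 , -0.00090658, -0.00029436,
        0.00037661, -0.00024971]), 'joint_efforts': array([-7.79072197e-04, -9.27136016e+01,  1.97946019e+00, -3.69934165e+01,
        1.77843153e-02,  8.23680457e-03, -7.73483634e-06]), 'position': array([ 0.15802155, -0.60434297,  0.23074957]), 'tool_rot': array([-3.14048353e+00,  8.48923942e-05,  2.55817916e-01]), 'force': array([-0.16724933, -0.22744519,  0.26758085]), 'moment': array([-0.06678353,  0.02688535, -0.03772963]), 'grip_width': 0.08525964485433067}
scene {'camera_matrix': array([[443.29784717,   0.        , 328.23544234],
       [  0.        , 443.29784717, 195.92408833],
       [  0.        ,   0.        ,   1.        ]]), 'T': array([[ 0.02398759,  0.51956141, -0.85409633,  1.3798574 ],
       [ 0.99970931, -0.01454231,  0.01923085, -0.0759395 ],
       [-0.00242892, -0.85430935, -0.51975921,  0.56614098],
       [ 0.        ,  0.        ,  0.        ,  1.        ]])}
top {'camera_matrix': array([[497.08556611,   0.        , 307.59088559],
       [  0.        , 497.08556611, 197.16035787],
       [  0.        ,   0.        ,   1.        ]]), 'T': array([[-0.02797724, -0.99253745,  0.11868732,  0.49386397],
       [-0.99928151,  0.03080726,  0.0220767 , -0.06364251],
       [-0.02556839, -0.1179844 , -0.99268622,  0.90641734],
       [ 0.        ,  0.        ,  0.        ,  1.        ]])}
```

View pics/scene0.png

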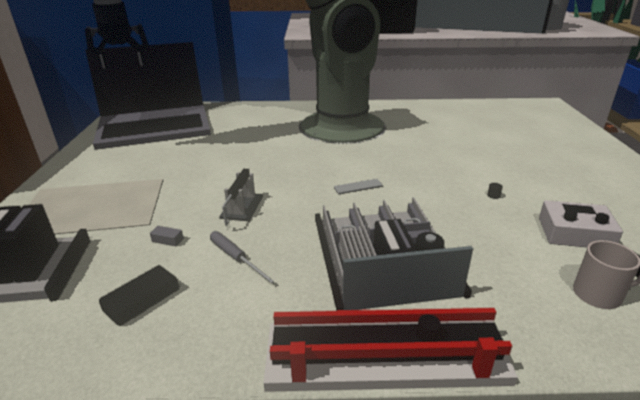

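View pics/top0.png

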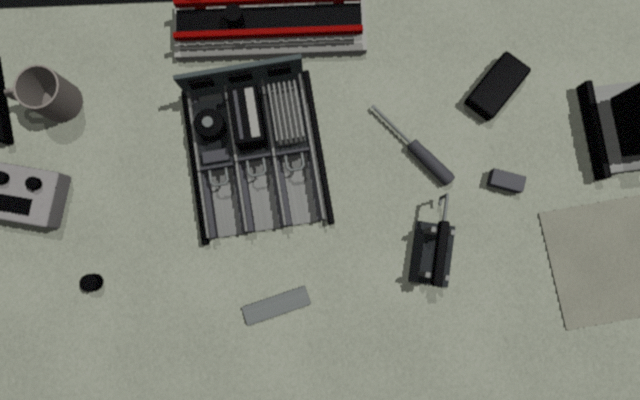

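The drum tray is in the left bay in the top view (drum at 208,122; loop near 218,178). The rest with the hook is at about (432,252), with the hook end at (443,203). I'll enlarge both.

Run:
```python
import cv2,numpy as np
i=cv2.imread("pics/top0.png")
i=np.clip(i.astype(float)*1.7,0,255).astype(np.uint8)
a=cv2.resize(i[50:250,170:340],None,fx=3,fy=3,interpolation=cv2.INTER_CUBIC)[:600]
cv2.imwrite("pics/a.png",a)
b=cv2.resize(i[185:295,395:470],None,fx=5,fy=5,interpolation=cv2.INTER_CUBIC)
j=cv2.imread("pics/scene0.png")
j=np.clip(j.astype(float)*1.7,0,255).astype(np.uint8)
c=cv2.resize(j[160:240,205:275],None,fx=5,fy=5,interpolation=cv2.INTER_CUBIC)
o=np.zeros((550,740,3),np.uint8);o[:550,:375]=b;o[:400,385:735]=c
cv2.imwrite("pics/b.png",o)
```

```text
(no output)
```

View pics/a.png

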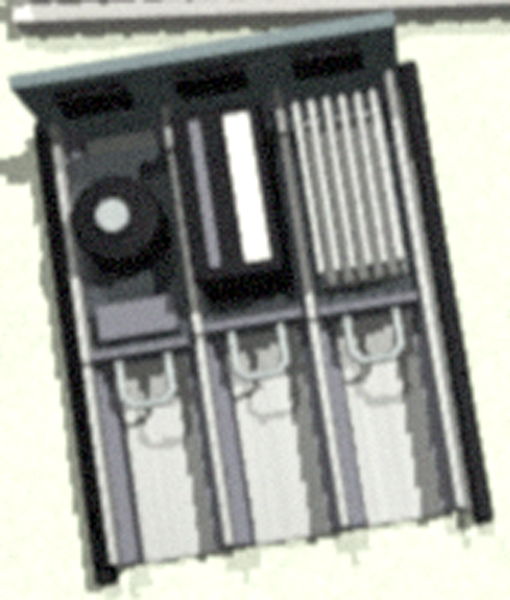

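View pics/b.png

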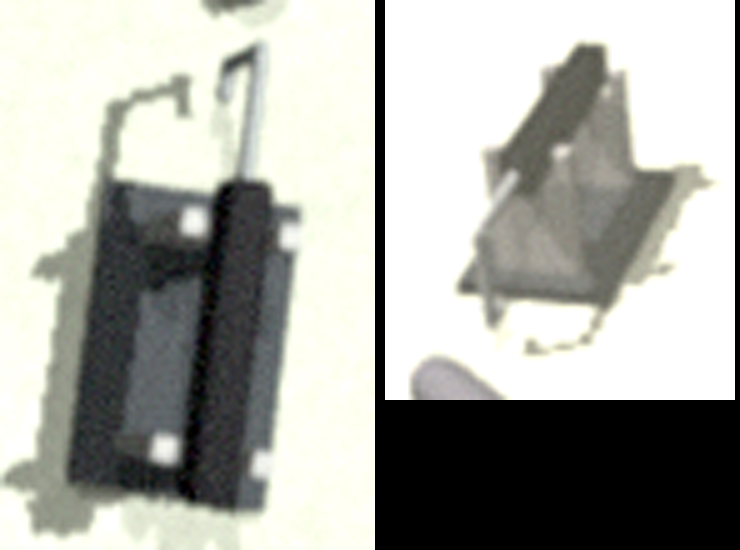

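```bash
cat > h.py <<'E'
import numpy as np
from workcell import calibration
def ray(n,u,v,z):
    c=calibration(n);T=c["T"];d=T[:3,:3]@np.linalg.solve(c["camera_matrix"],[u,v,1.]);o=T[:3,3]
    return o+d*(z-o[2])/d[2]
def px(n,p):
    c=calibration(n);T=c["T"];q=c["camera_matrix"]@(T[:3,:3].T@(np.array(p)-T[:3,3]));return q[:2]/q[2]
E
python3 - <<'E'
from h import *
np.set_printoptions(precision=4,suppress=True)
A=lambda x,y,z:ray("top",170+(x+.5)/3-.5,50+(y+.5)/3-.5,z)
B=lambda x,y,z:ray("top",395+(x+.5)/5-.5,185+(y+.5)/5-.5,z)
C=lambda x,y,z:ray("scene",205+(x-385+.5)/5-.5,160+(y+.5)/5-.5,z)
for p,q in [((62,170),(115,540)),((170,140),(228,540)),((285,110),(345,520)),((395,75),(463,505))]:
    a,b=A(*p,.045),A(*q,.045);print("wall",a,b,np.degrees(np.arctan2(*(a-b)[[1,0]])))
for p in [(120,365),(168,360),(147,400),(260,372),(375,357)]: print("loop",p,A(*p,.05))
print("base corners",A(105,585,0.0),A(490,520,0.0))
print("back top",A(12,78,.11),A(395,12,.11))
print("drum top",A(120,222,.070))
print("hook front handle",B(218,187,.077),B(270,187,.077),"rear",B(183,495,.077),B(238,505,.077))
print("bar end",B(262,42,.066),"bar at handle",B(246,182,.066),"toe",B(222,95,.02))
print("prongs",[B(*p,.071) for p in [(193,222),(290,236),(165,448),(260,463)]])
print("base",[B(*p,.008) for p in [(113,182),(300,208),(70,485),(263,510)]])
print("scene: handle rear",C(590,45,.077),"handle front",C(520,180,.077),"bar end",C(482,238,.066))
E
```

```text
wall [0.7676 0.1614 0.045 ] [0.5453 0.1305 0.045 ] 7.925661750434617
wall [0.7837 0.0964 0.045 ] [0.5433 0.0647 0.045 ] 7.505354344664647
wall [0.7998 0.027  0.045 ] [ 0.5529 -0.0034  0.045 ] 7.0306402051439
wall [ 0.819  -0.0394  0.045 ] [ 0.5596 -0.0719  0.045 ] 7.139565803811235
loop (120, 365) [0.6472 0.126  0.05  ]
loop (168, 360) [0.6493 0.0978 0.05  ]
loop (147, 400) [0.626  0.1103 0.05  ]
loop (260, 372) [0.6404 0.0439 0.05  ]
loop (375, 357) [ 0.6471 -0.0234  0.05  ]
base corners [0.5208 0.1469 0.    ] [ 0.5534 -0.0885  0.    ]
back top [0.8008 0.1725 0.11  ] [ 0.8309 -0.0422  0.11  ]
drum top [0.7274 0.1212 0.07  ]
hook front handle [ 0.5448 -0.2608  0.077 ] [ 0.5443 -0.2779  0.077 ] rear [ 0.4444 -0.2435  0.077 ] [ 0.4407 -0.2612  0.077 ]
bar end [ 0.5941 -0.2811  0.066 ] bar at handle [ 0.5469 -0.2728  0.066 ] toe [ 0.581  -0.2777  0.02  ]
prongs [array([ 0.5337, -0.2532,  0.071 ]), array([ 0.5281, -0.2851,  0.071 ]), array([ 0.4595, -0.2397,  0.071 ]), array([ 0.4537, -0.2706,  0.071 ])]
base [array([ 0.552 , -0.2397,  0.008 ]), array([ 0.5406, -0.306 ,  0.008 ]), array([ 0.4448, -0.2188,  0.008 ]), array([ 0.4342, -0.2863,  0.008 ])]
scene: handle rear [ 0.4463 -0.2502  0.077 ] handle front [ 0.569  -0.2633  0.077 ] bar end [ 0.5972 -0.2758  0.066 ]
```

The loops are clear in the crops: the drum tray's loop spans (120,365), (168,360) and (147,400). The hook lies in the rest with yaw about −10.6°. I'll start the approach, then refine the eye from the saved picture.

Request:
move_arm --jaw '[0,0,0,0,0,0,0,0,0,0]' --dp '[[0.0514,-0.0308,0],[0.0514,-0.0308,0],[0.0514,-0.0308,0],[0.0514,-0.0308,0],[0.0514,-0.0308,0],[0.0514,-0.0308,0],[0.0514,-0.0308,0],[0.0514,-0.0308,0],[0.0514,-0.0308,0],[0.0514,-0.0308,0]]' --rotation '[[0,0,0],[0,0,0],[0,0,0],[0,0,0],[0,0,0],[0,0,0],[0,0,0],[0,0,0],[0,0,0],[0,0,0]]' --squeeze 60

```text
clock: 1.35
position: [0.4945, -0.261, 0.2312]
tool_rot: [-3.141, 0.0, 0.256]
force: [1.4, -1.0, 0.6]
grip_width: 0.0853
```

Run:
```python
from h import *
import cv2
i=cv2.cvtColor(cv2.imread("pics/top0.png"),cv2.COLOR_BGR2GRAY)
from scipy.ndimage import map_coordinates as mc
u=np.array([np.cos(np.radians(7.4)),np.sin(np.radians(7.4)),0]);n=np.array([-u[1],u[0],0])
P=np.array([.642,.1123,.0505])
print("along u thru eye, z=.0505")
for s in range(-26,24,2):
    q=[px("top",P+s/1e3*u+k/1e3*n)for k in (-4,-2,0,2,4)]
    print(s,int(np.mean([mc(i,[[v],[w]],order=1)[0] for w,v in q])),end="; ")
print("\nacross")
for s in range(-20,22,2):
    q=[px("top",P+s/1e3*n+k/1e3*u)for k in (-2,0,2,4)]
    print(s,int(np.mean([mc(i,[[v],[w]],order=1)[0] for w,v in q])),end="; ")
print("\nplate top z=.06")
Q=P.copy();Q[2]=.06
for s in range(0,24,2):
    q=[px("top",Q+s/1e3*u+k/1e3*n)for k in (-20,-10,0,10,20)]
    print(s,[int(mc(i,[[v],[w]],order=1)[0]) for w,v in q],end="; ")
```

```text
along u thru eye, z=.0505
-26 104; -24 101; -22 96; -20 96; -18 110; -16 107; -14 96; -12 91; -10 81; -8 74; -6 73; -4 69; -2 58; 0 52; 2 51; 4 51; 6 45; 8 33; 10 27; 12 48; 14 76; 16 78; 18 58; 20 36; 22 38; 
across
-20 57; -18 86; -16 121; -14 110; -12 72; -10 56; -8 56; -6 58; -4 57; -2 53; 0 50; 2 51; 4 55; 6 58; 8 60; 10 73; 12 106; 14 118; 16 81; 18 38; 20 31; 
plate top z=.06
0 [76, 53, 52, 101, 38]; 2 [73, 51, 51, 102, 35]; 4 [68, 46, 44, 96, 31]; 6 [59, 32, 35, 86, 28]; 8 [47, 25, 31, 61, 29]; 10 [51, 49, 50, 54, 49]; 12 [73, 75, 75, 72, 75]; 14 [78, 76, 79, 74, 77]; 16 [60, 54, 58, 51, 59]; 18 [36, 27, 34, 30, 37]; 20 [42, 38, 40, 37, 40]; 22 [75, 71, 70, 72, 59];
```

Request:
move_arm --jaw '[0,0,0,0,0,0,0,0]' --dp '[[0,0,0.02],[0,0,0.02],[0,0,0.02],[0,0,0.02],[0,0,0.02],[0,0,0.02],[0,0,0.02],[0,0,0]]' --rotation '[[0,0,0.0234],[0,0,0.0234],[0,0,0.0234],[0,0,0.0234],[0,0,0.0234],[0,0,0.0234],[0,0,0],[0,0,0]]'

```text
clock: 2.35
position: [0.493, -0.2619, 0.1182]
tool_rot: [-3.141, 0.002, -0.183]
force: [0.6, 0.1, 0.2]
grip_width: 0.0852
```

Run:
```python
from workcell import bot
s=bot.observe();print(s['position'],s['tool_rot'],s['qpos'],s['force'])
```

```text
[ 0.49297154 -0.26188983  0.11816238] [-3.14105493e+00  2.11041122e-03 -1.83454882e-01] [ 0.41627405  0.56592089 -0.04707205  1.87171084  0.03866282  0.70700666
 -1.40717609] [0.62084252 0.10125411 0.17146539]
```

Request:
move_arm --jaw '[0,0,0,0,0,255,255,255,255,255]' --dp '[[0,0,0.025],[0,0,0.025],[0,0,0.025],[0,0,0.014],[0,0,0],[0,0,0],[0,0,0],[0,0,0],[0,0,0],[0,0,0]]' --rotation '[[0,0,0],[0,0,0],[0,0,0],[0,0,0],[0,0,0],[0,0,0],[0,0,0],[0,0,0],[0,0,0],[0,0,0]]' --squeeze 70

```text
clock: 3.6
position: [0.4937, -0.2623, 0.0485]
tool_rot: [3.142, -0.0, -0.185]
force: [-1.7, 0.8, 7.2]
grip_width: 0.0147
```

Request:
move_arm --jaw '[255,255,255,255,255,255]' --dp '[[0,0,-0.01],[0,0,-0.03],[0,0,-0.04],[0,0,-0.04],[0,0,-0.02],[0,0,0]]' --rotation '[[0,0,0],[0,0,0],[0,0,0],[0,0,0],[0,0,0],[0,0,0]]'

```text
clock: 4.35
position: [0.4939, -0.2624, 0.1607]
tool_rot: [3.141, -0.001, -0.185]
force: [-0.0, 0.5, -1.3]
grip_width: 0.015
```

Run:
```python
from workcell import bot,grab_frame
import cv2,numpy as np
s=bot.observe();print(s['position'],s['tool_rot'],s['force'],s['grip_width'])
o=[]
for n,(r,c) in dict(scene=((90,290),(130,430)),top=((130,330),(330,530))).items():
    i=grab_frame(n);cv2.imwrite(f"pics/{n}1.png",i)
    o.append(cv2.resize(np.clip(i[r[0]:r[1],c[0]:c[1]]*1.7,0,255).astype(np.uint8),(int((c[1]-c[0])*1.6),320)))
cv2.imwrite("pics/c.png",np.hstack(o))
```

```text
[ 0.49391506 -0.26242092  0.1607282 ] [ 3.14126569e+00 -1.40904333e-03 -1.85364672e-01] [-0.0488573   0.49110591 -1.26511559] 0.014952476309440504
```

View pics/c.png

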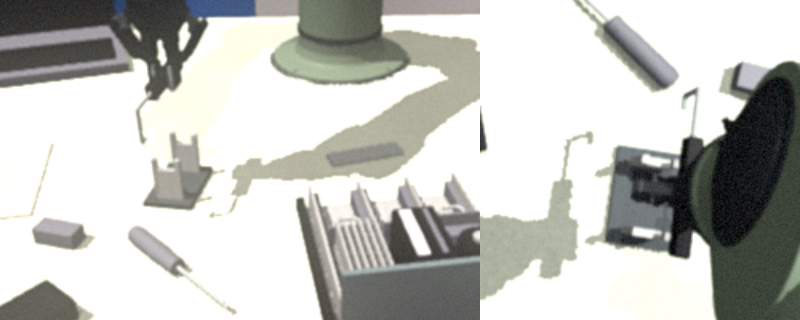

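The hook hangs free of the rest and is held level (leg end at about (140,138) in the crop). Next I move it over the rack.

Request:
move_arm --jaw '[255,255,255,255,255,255,255,255,255,255]' --dp '[[-0.0017,-0.04,0],[-0.0018,-0.047,0],[-0.0018,-0.047,0],[-0.0018,-0.047,0],[-0.0018,-0.047,0],[-0.0018,-0.047,0],[-0.0018,-0.047,0],[-0.0018,-0.047,0],[-0.0018,-0.047,0],[-0.0015,-0.04,0]]' --rotation '[[0,0,0],[0,0,0],[0,0,0],[0,0,0],[0,0,0],[0,0,0],[0,0,0],[0,0,0],[0,0,0],[0,0,0]]'

```text
clock: 5.7
position: [0.5464, 0.1004, 0.1587]
tool_rot: [3.141, 0.002, -0.185]
force: [-0.3, -0.3, -0.5]
grip_width: 0.0149
```

Request:
move_arm --jaw '[255,255,255,255,255,255]' --dp '[[0,0,0],[0,0,0],[0,0,0],[0,0,0],[0,0,0],[0,0,0]]' --rotation '[[0,0,-0.025],[0,0,-0.025],[0,0,-0.025],[0,0,-0.025],[0,0,0],[0,0,0]]'

```text
clock: 6.45
position: [0.5467, 0.0988, 0.1594]
tool_rot: [3.142, 0.001, 0.127]
force: [0.0, 0.3, -1.2]
grip_width: 0.0151
```

Run:
```python
from workcell import bot,grab_frame
from h import *
import cv2
np.set_printoptions(precision=4,suppress=True)
p=np.array([.4934,-.2624,.178]);e=[np.cos(-.185),np.sin(-.185),0]
L=lambda a,z:p+a*np.array(e)+[0,0,z]
print("earlier: scene leg",px("scene",L(.1,-.046)),"(217.5,177) top bar end",px("top",L(.103,0)),"(464,186)")
s=bot.observe();P=s['position'];print(P,s['tool_rot'],s['force'],s['grip_width'])
y=s['tool_rot'][2];u=np.array([np.cos(y),np.sin(y),0]);c=P+[0,0,.0175]-.0005*u
a=.1*u
for n,(r,cc) in dict(scene=((150,310),(330,480)),top=((120,280),(170,330))).items():
    i=grab_frame(n);cv2.imwrite(f"pics/{n}2.png",i)
    i=np.clip(i*1.7,0,255).astype(np.uint8)
    o=cv2.resize(i[r[0]:r[1],cc[0]:cc[1]],None,fx=2.4,fy=2.4,interpolation=cv2.INTER_CUBIC)
    cv2.imwrite(f"pics/d_{n}.png",o)
    for nm,q in dict(barend=c+.103*u,leg=c+.1*u-[0,0,.049],toe=c+.086*u-[0,0,.046],eye=[.6405,.1111,.048]).items():
        w=px(n,q);print(n,nm,w,(w-[cc[0],r[0]])*2.4)
A=cv2.imread("pics/d_scene.png");B=cv2.imread("pics/d_top.png");cv2.imwrite("pics/d.png",np.hstack([A,B]))
```

```text
earlier: scene leg [217.942  178.2741] (217.5,177) top bar end [466.4365 183.0074] (464,186)
[0.5467 0.0988 0.1594] [3.1416 0.0011 0.1269] [ 0.0315  0.2722 -1.2385] 0.015127890777755055
scene barend [419.5277 169.0923] [214.8664  45.8215]
scene leg [416.3791 190.7832] [207.3098  97.8797]
scene toe [414.2601 185.8686] [202.2242  86.0847]
scene eye [411.8123 223.2709] [196.3496 175.8501]
top barend [200.3826 155.9486] [72.9182 86.2766]
top leg [207.9694 163.9093] [ 91.1266 105.3823]
top toe [208.6916 172.1291] [ 92.8599 125.1099]
top eye [218.3665 175.0331] [116.0796 132.0794]
```

View pics/d.png

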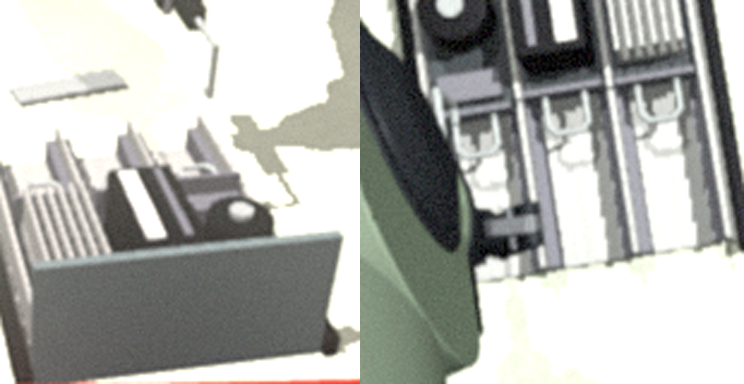

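Run:
```python
import cv2,numpy as np
from h import *
for f,c0,c1,r0,r1 in (("scene2",408,428,166,194),("scene1",208,228,150,182)):
    g=cv2.cvtColor(cv2.imread(f"pics/{f}.png"),cv2.COLOR_BGR2GRAY).astype(float)
    print(f)
    for r in range(r0,r1,2):
        w=g[r,c0:c1];b=np.percentile(w,75);d=np.clip(b-8-w,0,None);print(r,round((d*np.arange(c0,c1)).sum()/max(d.sum(),1e-6),1),int(d.sum()),end="; ")
    print()
for P,y in (([.5467,.0988,.1594],.1269),([.4939,-.2624,.1607],-.1854)):
    u=np.array([np.cos(y),np.sin(y),0]);c=np.array(P)+[0,0,.0175]-.0005*u
    print([px("scene",c+.1*u-[0,0,z]).round(1) for z in (0,.01,.02,.03,.04,.046)])
```

```text
scene2
166 417.2 148; 168 419.0 162; 170 419.4 243; 172 419.1 230; 174 418.9 253; 176 418.6 229; 178 418.4 248; 180 418.2 240; 182 418.0 239; 184 417.6 241; 186 416.9 317; 188 416.7 362; 190 416.3 243; 192 408.6 14; 
scene1
150 224.5 697; 152 223.5 689; 154 219.3 242; 156 218.8 284; 158 218.6 322; 160 218.6 371; 162 218.9 392; 164 218.9 416; 166 218.7 377; 168 219.1 420; 170 219.0 374; 172 218.9 276; 174 219.5 311; 176 219.9 452; 178 219.9 390; 180 221.8 229; 
[array([419. , 168.4]), array([418.5, 173.1]), array([417.9, 177.7]), array([417.4, 182.3]), array([416.8, 186.8]), array([416.5, 189.5])]
[array([214.9, 157.7]), array([215.6, 162.2]), array([216.2, 166.7]), array([216.9, 171.2]), array([217.6, 175.6]), array([218. , 178.2])]
```

Request:
move_arm --jaw '[255,255,255,255,255,255]' --dp '[[0.0008,0,0.02],[0,0,0.02],[0,0,0.02],[0,0,0.02],[0,0,0.004],[0,0,0]]' --rotation '[[0,0,0],[0,0,0],[0,0,0],[0,0,0],[0,0,0],[0,0,0]]'

```text
clock: 7.3
position: [0.5476, 0.099, 0.0928]
tool_rot: [-3.142, 0.0, 0.129]
force: [0.1, -0.7, -1.5]
grip_width: 0.015
```

Run:
```python
from workcell import bot,grab_frame
from h import *
import cv2
np.set_printoptions(precision=4,suppress=True)
s=bot.observe();P=s['position'];print(P,s['tool_rot'],s['force'],s['grip_width'])
y=s['tool_rot'][2];u=np.array([np.cos(y),np.sin(y),0]);c=P+[0,0,.0175]-.0005*u
O=[]
for n,(r,cc) in dict(scene=((180,250),(370,450)),top=((130,200),(180,260))).items():
    i=grab_frame(n);cv2.imwrite(f"pics/{n}3.png",i)
    i=np.clip(i*1.7,0,255).astype(np.uint8)
    O.append(cv2.resize(i[r[0]:r[1],cc[0]:cc[1]],None,fx=5,fy=5,interpolation=cv2.INTER_CUBIC))
    for nm,q in dict(barend=c+.103*u,leg=c+.1*u-[0,0,.049],toe=c+.086*u-[0,0,.046],eye=[.6405,.1111,.048]).items():
        w=px(n,q);print(n,nm,w,(w-[cc[0],r[0]])*5)
cv2.imwrite("pics/e.png",np.hstack(O))
```

```text
[0.5476 0.099  0.0928] [-3.1416  0.0002  0.1288] [ 0.0896 -0.7265 -1.4834] 0.015032660343195187
scene barend [416.2477 199.5761] [231.2384  97.8803]
scene leg [413.3187 219.4882] [216.5937 197.4408]
scene toe [411.3016 214.4325] [206.508  172.1623]
scene eye [411.8123 223.2709] [209.0617 216.3543]
top barend [209.9124 163.5634] [149.5619 167.8168]
top leg [216.384  170.4838] [181.92   202.4188]
top toe [217.1111 178.1009] [185.5554 240.5046]
top eye [218.3665 175.0331] [191.8324 225.1655]
```

View pics/e.png

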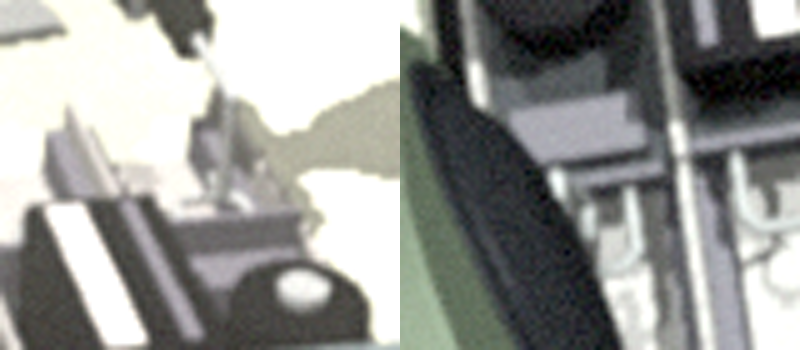

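The leg and toe sit over the loop hole in both views (leg end at about (222,195) scene, toe at about (588,230) top, against the eye at (592,225)). I'll lower slowly and watch the force.

Request:
move_arm --jaw '[255,255,255,255]' --dp '[[0,0,0.007],[0,0,0.007],[0,0,0.004],[0,0,0]]' --rotation '[[0,0,0],[0,0,0],[0,0,0],[0,0,0]]'

```text
clock: 7.9
position: [0.5475, 0.099, 0.0782]
tool_rot: [3.142, 0.0, 0.129]
force: [0.5, -0.1, -0.5]
grip_width: 0.0149
```

Request:
move_arm --jaw '[255,255,255,255]' --dp '[[0,0,0.006],[0,0,0.006],[0,0,0.003],[0,0,0]]' --rotation '[[0,0,0],[0,0,0],[0,0,0],[0,0,0]]'

```text
clock: 8.4
position: [0.5475, 0.099, 0.0663]
tool_rot: [-3.142, 0.0, 0.129]
force: [-0.5, 1.2, -0.5]
grip_width: 0.0149
```

Run:
```python
from workcell import bot
for k in range(3):
    s=bot.observe();print(s['position'].round(4),s['tool_rot'].round(4),s['force'].round(2),s['clock'])
```

```text
[0.5475 0.099  0.0663] [-3.1416e+00  3.0000e-04  1.2890e-01] [-0.47  1.24 -0.46] 8.4
[0.5475 0.099  0.0663] [-3.1416e+00  3.0000e-04  1.2890e-01] [-0.47  1.24 -0.46] 8.4
[0.5475 0.099  0.0663] [-3.1416e+00  3.0000e-04  1.2890e-01] [-0.47  1.24 -0.46] 8.4
```

Request:
move_arm --jaw '[255,255,255,255,255,255,255,255,255]' --dp '[[-0.004,0,0],[-0.004,0,0],[-0.004,0,0],[-0.004,0,0],[-0.004,0,0],[-0.004,0,0],[-0.004,0,0],[-0.004,0,0],[0,0,0]]' --rotation '[[0,0,0],[0,0,0],[0,0,0],[0,0,0],[0,0,0],[0,0,0],[0,0,0],[0,0,0],[0,0,0]]'

```text
clock: 9.52
position: [0.522, 0.0957, 0.0665]
tool_rot: [3.142, 0.0, 0.129]
force: [0.6, 0.6, -0.7]
grip_width: 0.0148
```

```bash
cat > s.py <<'E'
from workcell import bot
import numpy as np
s=bot.observe();a=.1285;u=np.array([np.cos(a),np.sin(a),0])
p=s['position']-[.5475,.099,.0663]
print("t",s['clock'],"pulled mm",round(-1e3*p@u,2),"lat",round(1e3*(p[1]*u[0]-p[0]*u[1]),2),"z",round(s['position'][2]*1e3,2),"F pull",round(s['force']@u,2),"Fall",s['force'].round(2),"M",s['moment'].round(2),"rot",s['tool_rot'].round(4))
E
python3 s.py
```

```text
t 9.525 pulled mm 25.74 lat -0.04 z 66.53 F pull 0.65 Fall [ 0.58  0.62 -0.73] M [ 0.04 -0.13  0.02] rot [3.1416e+00 2.0000e-04 1.2890e-01]
```

Run:
```python
from workcell import grab_frame
import cv2,numpy as np
O=[]
for n,(r,cc) in dict(scene=((160,260),(340,460)),top=((70,220),(180,300))).items():
    i=grab_frame(n);cv2.imwrite(f"pics/{n}4.png",i)
    i=np.clip(i*1.7,0,255).astype(np.uint8)
    O.append(cv2.resize(i[r[0]:r[1],cc[0]:cc[1]],(400,int(400*(r[1]-r[0])/(cc[1]-cc[0])))))
h=max(o.shape[0] for o in O)
cv2.imwrite("pics/f.png",np.hstack([cv2.copyMakeBorder(o,0,h-o.shape[0],0,0,0) for o in O]))
```

```text
(no output)
```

View pics/f.png

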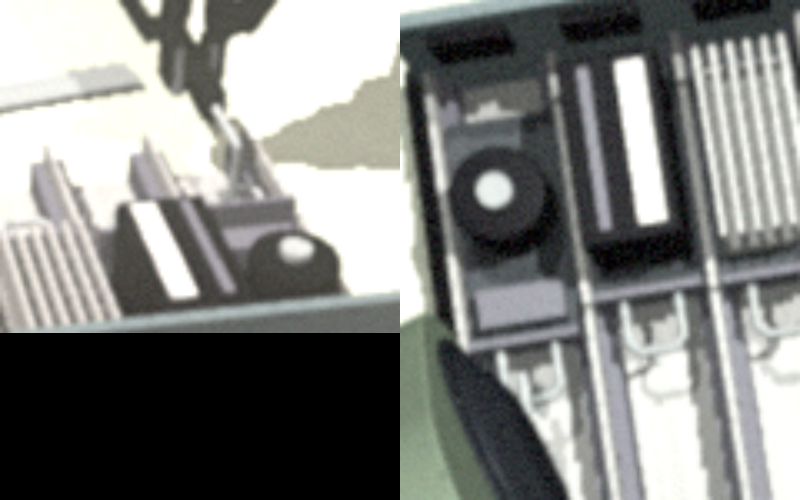

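The drum tray's front plate now sits about 10 mm ahead of its neighbours, with the hook leg in the loop. I'll keep drawing in small steps.

Request:
move_arm --jaw '[255,255,255,255]' --dp '[[-0.003,0,0],[-0.003,0,0],[-0.003,0,0],[0,0,0]]' --rotation '[[0,0,0],[0,0,0],[0,0,0],[0,0,0]]'

```text
clock: 10.12
position: [0.5148, 0.0947, 0.0665]
tool_rot: [3.142, 0.0, 0.129]
force: [1.0, 0.4, -0.9]
grip_width: 0.0146
```

```bash
python3 s.py
```

```text
t 10.125 pulled mm 32.96 lat -0.03 z 66.5 F pull 1.09 Fall [ 1.04  0.44 -0.93] M [ 0.08 -0.16 -0.02] rot [3.1416e+00 3.0000e-04 1.2890e-01]
```

Request:
move_arm --jaw '[255,255,255]' --dp '[[-0.0025,0,0],[-0.0025,0,0],[0,0,0]]' --rotation '[[0,0,0],[0,0,0],[0,0,0]]'

```text
clock: 10.5
position: [0.5109, 0.0942, 0.0665]
tool_rot: [3.142, 0.0, 0.129]
force: [1.8, 1.0, -1.5]
grip_width: 0.0152
```

```bash
python3 s.py
```

```text
t 10.5 pulled mm 36.88 lat -0.08 z 66.53 F pull 1.96 Fall [ 1.85  1.01 -1.46] M [ 0.06 -0.34  0.07] rot [3.1416e+00 2.0000e-04 1.2890e-01]
```

Request:
move_arm --jaw '[255,255,255]' --dp '[[-0.0025,0,0],[-0.002,0,0],[0,0,0]]' --rotation '[[0,0,0],[0,0,0],[0,0,0]]'

```text
clock: 10.88
position: [0.5074, 0.0938, 0.0665]
tool_rot: [3.142, 0.0, 0.129]
force: [1.3, 0.2, -1.5]
grip_width: 0.0153
```

Request:
move_arm --jaw '[255,255,255]' --dp '[[-0.0025,0,0],[-0.002,0,0],[0,0,0]]' --rotation '[[0,0,0],[0,0,0],[0,0,0]]'

```text
clock: 11.25
position: [0.5038, 0.0933, 0.0665]
tool_rot: [3.142, 0.0, 0.129]
force: [1.6, -0.3, -1.6]
grip_width: 0.0147
```

Request:
move_arm --jaw '[255,255,255]' --dp '[[-0.0025,0,0],[-0.002,0,0],[0,0,0]]' --rotation '[[0,0,0],[0,0,0],[0,0,0]]'

```text
clock: 11.62
position: [0.5002, 0.0928, 0.0665]
tool_rot: [3.142, 0.0, 0.129]
force: [0.7, 0.2, -1.9]
grip_width: 0.015
```

Request:
move_arm --jaw '[255,255,255]' --dp '[[-0.0025,0,0],[-0.002,0,0],[0,0,0]]' --rotation '[[0,0,0],[0,0,0],[0,0,0]]'

```text
clock: 12.0
position: [0.4966, 0.0924, 0.0665]
tool_rot: [3.142, 0.0, 0.129]
force: [0.6, 0.4, -1.6]
grip_width: 0.0149
```

Request:
move_arm --jaw '[255,255,255]' --dp '[[-0.0025,0,0],[-0.002,0,0],[0,0,0]]' --rotation '[[0,0,0],[0,0,0],[0,0,0]]'

```text
clock: 12.38
position: [0.4931, 0.0919, 0.0665]
tool_rot: [3.142, 0.0, 0.129]
force: [1.8, -0.6, -1.3]
grip_width: 0.015
```

Request:
move_arm --jaw '[255,255,255]' --dp '[[-0.0025,0,0],[-0.002,0,0],[0,0,0]]' --rotation '[[0,0,0],[0,0,0],[0,0,0]]'

```text
clock: 12.75
position: [0.4901, 0.0916, 0.0666]
tool_rot: [-3.141, -0.001, 0.129]
force: [5.4, 1.3, -3.3]
grip_width: 0.015
```

The stop is felt. I'll take more readings at hold before the last increment.

Request:
move_arm --jaw '[255,255]' --dp '[[0,0,0],[0,0,0]]' --rotation '[[0,0,0],[0,0,0]]'

```text
clock: 13.0
position: [0.4901, 0.0916, 0.0666]
tool_rot: [-3.141, -0.001, 0.129]
force: [6.2, 1.3, -3.5]
grip_width: 0.015
```

```bash
python3 s.py
```

```text
t 13.0 pulled mm 57.87 lat 0.01 z 66.6 F pull 6.33 Fall [ 6.21  1.3  -3.49] M [ 0.12 -1.11 -0.01] rot [-3.1414e+00 -1.0000e-03  1.2880e-01]
```

Request:
move_arm --jaw '[255,255,255]' --dp '[[-0.0009,0,0],[0,0,0],[0,0,0]]' --rotation '[[0,0,0],[0,0,0],[0,0,0]]'

```text
clock: 13.38
position: [0.4897, 0.0916, 0.0667]
tool_rot: [-3.141, -0.002, 0.129]
force: [7.6, 0.5, -5.0]
grip_width: 0.015
```

```bash
python3 s.py
```

```text
t 13.375 pulled mm 58.24 lat 0.02 z 66.67 F pull 7.63 Fall [ 7.63  0.48 -5.02] M [ 0.12 -1.5  -0.02] rot [-3.1413e+00 -1.6000e-03  1.2880e-01]
```

Request:
move_arm --jaw '[255,255]' --dp '[[0,0,0],[0,0,0]]' --rotation '[[0,0,0],[0,0,0]]'

```text
clock: 13.62
position: [0.4897, 0.0916, 0.0667]
tool_rot: [-3.141, -0.002, 0.129]
force: [6.9, 1.5, -3.4]
grip_width: 0.0145
```

```bash
python3 s.py
```

```text
t 13.625 pulled mm 58.24 lat 0.02 z 66.67 F pull 7.01 Fall [ 6.87  1.53 -3.43] M [ 0.09 -1.45 -0.02] rot [-3.1413e+00 -1.6000e-03  1.2870e-01]
```

Pressed at about 6 N above sliding friction (7.0 to 7.6 N against roughly 1.3 N). Next I ease off and centre the hook in the hole.

Request:
move_arm --jaw '[255,255,255,255,255,255,255,255,255,255]' --dp '[[0.001,0,0],[0.001,0,0],[0.001,0,0],[0.0015,0,0],[0.003,0,0],[0.003,0,0],[0.003,0,0],[0.003,0,0],[0.003,0,0],[0.003,0,0]]' --rotation '[[0,0,0],[0,0,0],[0,0,0],[0,0,0],[0,0,0],[0,0,0],[0,0,0],[0,0,0],[0,0,0],[0,0,0]]'

```text
clock: 14.88
position: [0.507, 0.0937, 0.0665]
tool_rot: [-3.142, 0.0, 0.129]
force: [0.3, -0.0, -1.3]
grip_width: 0.015
```

```bash
python3 s.py
python3 - <<'E'
from workcell import grab_frame
import cv2,numpy as np
O=[]
for n,(r,cc) in dict(scene=((130,230),(360,460)),top=((90,240),(160,310))).items():
    i=grab_frame(n);cv2.imwrite(f"pics/{n}5.png",i)
    i=np.clip(i*1.7,0,255).astype(np.uint8)
    O.append(cv2.resize(i[r[0]:r[1],cc[0]:cc[1]],(400,int(400*(r[1]-r[0])/(cc[1]-cc[0])))))
cv2.imwrite("pics/g.png",np.hstack(O))
E
```

```text
t 14.875 pulled mm 40.86 lat -0.03 z 66.5 F pull 0.25 Fall [ 0.25 -0.   -1.28] M [-0.   -0.02 -0.01] rot [-3.1415  0.      0.1288]
```

View pics/g.png

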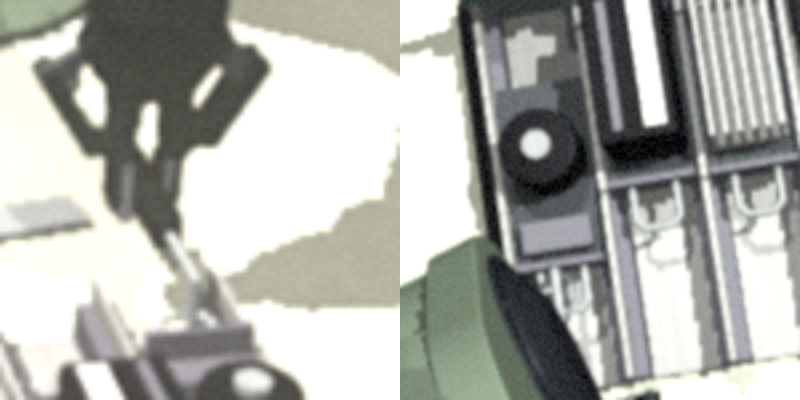

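The hook is in the hole with no load, and the tray stays out (front plate at about row 262 in the crop, neighbours at about 180). I'll lift gently.

Request:
move_arm --jaw '[255,255,255,255]' --dp '[[0,0,-0.003],[0,0,-0.003],[0,0,-0.002],[0,0,0]]' --rotation '[[0,0,0],[0,0,0],[0,0,0],[0,0,0]]'

```text
clock: 15.48
position: [0.5069, 0.0937, 0.0731]
tool_rot: [-3.142, -0.0, 0.129]
force: [0.2, -0.1, -0.9]
grip_width: 0.015
```

Request:
move_arm --jaw '[255,255,255,255,255,255,255,255,255]' --dp '[[0,0,-0.005],[0,0,-0.005],[0,0,-0.005],[0,0,-0.01],[0,0,-0.02],[0,0,-0.03],[0,0,-0.03],[0,0,-0.005],[0,0,0]]' --rotation '[[0,0,0],[0,0,0],[0,0,0],[0,0,0],[0,0,0],[0,0,0],[0,0,0],[0,0,0],[0,0,0]]'

```text
clock: 16.6
position: [0.5068, 0.0937, 0.1611]
tool_rot: [-3.142, -0.0, 0.129]
force: [-0.3, 0.1, -1.9]
grip_width: 0.0146
```

```bash
python3 s.py
python3 - <<'E'
from workcell import bot
import numpy as np
s=bot.observe();P=s['position'];y=s['tool_rot'][2]
t=np.array([.4937,-.2623,.0485]);d=t-P
print(P,y,"tool dx",(d[0]*np.cos(y)+d[1]*np.sin(y))/.8,"dy",(d[0]*np.sin(y)-d[1]*np.cos(y))/.8,"drz/pi",(y+.185)/np.pi,"dz",d[2]/.8)
E
```

```text
t 16.6 pulled mm 41.02 lat -0.08 z 161.11 F pull -0.26 Fall [-0.28  0.09 -1.9 ] M [-0.01  0.04 -0.05] rot [-3.1415e+00 -5.0000e-04  1.2870e-01]
[0.50683389 0.09366096 0.16111472] 0.1287453161534311 tool dx -0.07340874486708843 dy 0.43916085054190246 drz/pi 0.09986823587549608 dz -0.14076840368237667
```

Request:
move_arm --jaw '[255,255,255,255,255,255,255,255,255,255]' --dp '[[-0.0073,0.0439,0],[-0.0073,0.0439,0],[-0.0073,0.0439,0],[-0.0073,0.0439,0],[-0.0073,0.0439,0],[-0.0073,0.0439,0],[-0.0073,0.0439,0],[-0.0073,0.0439,0],[-0.0073,0.0439,0],[-0.0077,0.0441,0]]' --rotation '[[0,0,0],[0,0,0],[0,0,0],[0,0,0],[0,0,0],[0,0,0],[0,0,0],[0,0,0],[0,0,0],[0,0,0]]'

```text
clock: 17.85
position: [0.4932, -0.2632, 0.1599]
tool_rot: [-3.141, 0.001, 0.129]
force: [0.3, 0.2, -0.9]
grip_width: 0.0149
```

Request:
move_arm --jaw '[255,255,255,255,255,255]' --dp '[[0,0,0],[0,0,0],[0,0,0],[0,0,0],[0,0,0],[0,0,0]]' --rotation '[[0,0,0.025],[0,0,0.025],[0,0,0.025],[0,0,0.025],[0,0,0],[0,0,0]]'

```text
clock: 18.6
position: [0.4935, -0.2622, 0.1604]
tool_rot: [-3.141, 0.001, -0.183]
force: [0.2, 0.4, -0.5]
grip_width: 0.015
```

Run:
```python
from workcell import bot
import numpy as np
s=bot.observe();P=s['position'];y=s['tool_rot'][2]
t=np.array([.4937,-.2623,.0485]);d=t-P
print(P,y,"tool dx",(d[0]*np.cos(y)+d[1]*np.sin(y))/.8,"dy",(d[0]*np.sin(y)-d[1]*np.cos(y))/.8,"drz/pi",(y+.185)/np.pi,"dz",d[2]/.8,s['force'])
```

```text
[ 0.49353548 -0.26215527  0.16042301] -0.1833372766768291 tool dx 0.0002351862439886077 dy 0.00014039059995487308 drz/pi 0.000529261271753667 dz -0.1399037664363597 [ 0.15571002  0.41119939 -0.50772232]
```

Request:
move_arm --jaw '[255,255,255,255,255,255,255,255,255,255]' --dp '[[0.0002,0,0.025],[0,0,0.03],[0,0,0.03],[0,0,0.02],[0,0,0.01],[0,0,0.007],[0,0,0.006],[0,0,0.006],[0,0,0.005],[0,0,0]]' --rotation '[[0,0,0.0005],[0,0,0],[0,0,0],[0,0,0],[0,0,0],[0,0,0],[0,0,0],[0,0,0],[0,0,0],[0,0,0]]'

```text
clock: 19.85
position: [0.4938, -0.2623, 0.0495]
tool_rot: [-3.142, 0.0, -0.187]
force: [0.1, -0.8, -1.3]
grip_width: 0.0151
```

Request:
move_arm --jaw '[255,255,255]' --dp '[[0,0,0.0012],[0,0,0.0005],[0,0,0]]' --rotation '[[0,0,0],[0,0,0],[0,0,0]]'

```text
clock: 20.23
position: [0.494, -0.2624, 0.0485]
tool_rot: [3.142, -0.0, -0.187]
force: [-0.8, 0.3, 2.3]
grip_width: 0.0151
```

The tool is now bearing on the floor (+2.3 N). Release, then retreat straight up.

Request:
move_arm --jaw '[0,0,0,0,0,0]' --dp '[[0,0,0],[0,0,0],[0,0,0],[0,0,0],[0,0,0],[0,0,0]]' --rotation '[[0,0,0],[0,0,0],[0,0,0],[0,0,0],[0,0,0],[0,0,0]]'

```text
clock: 20.98
position: [0.4939, -0.2623, 0.0483]
tool_rot: [-3.142, 0.0, -0.187]
force: [0.5, -0.4, -0.2]
grip_width: 0.0857
```

Request:
move_arm --jaw '[0,0,0,0,0,0,0]' --dp '[[0,0,-0.02],[0,0,-0.03],[0,0,-0.04],[0,0,-0.05],[0,0,-0.05],[0,0,-0.03],[0,0,0]]' --rotation '[[0,0,0],[0,0,0],[0,0,0],[0,0,0],[0,0,0],[0,0,0],[0,0,0]]'

```text
clock: 21.85
position: [0.4946, -0.2627, 0.2271]
tool_rot: [3.141, -0.004, -0.187]
force: [-0.9, 0.0, -0.6]
grip_width: 0.0858
```

Request:
move_arm --jaw '[0,0,0,0,0,0,0,0,0]' --dp '[[-0.02,0.04,0],[-0.02,0.04,0],[-0.02,0.04,0],[-0.02,0.04,0],[-0.02,0.04,0],[-0.02,0.04,0],[-0.02,0.04,0],[-0.02,0.04,0],[0,0,0]]' --rotation '[[0,0,0],[0,0,0],[0,0,0],[0,0,0],[0,0,0],[0,0,0],[0,0,0],[0,0,0],[0,0,0]]'

```text
clock: 22.98
position: [0.3181, -0.4917, 0.224]
tool_rot: [3.141, 0.001, -0.191]
force: [-0.1, 0.0, -0.2]
grip_width: 0.0852
```

Run:
```python
from workcell import grab_frame
from h import *
from scipy.ndimage import map_coordinates as mc
import cv2
i=grab_frame("top");cv2.imwrite("pics/top6.png",i);j=cv2.imread("pics/top0.png")
e=lambda a:cv2.resize(np.clip(a[50:300,170:470]*1.7,0,255).astype(np.uint8),(400,333))
O=np.hstack([e(j),e(i)]);cv2.imwrite("pics/k.png",O)
u=np.array([np.cos(.1285),np.sin(.1285),0]);n=np.array([-u[1],u[0],0])
# front plate top stripe (z=.06) along u in each bay, before/after
for b,k in (("drum",0),("block",-.068),("fin",-.136)):
    for nm,im in (("before",j),("after",i)):
        g=cv2.cvtColor(im,cv2.COLOR_BGR2GRAY)
        S=np.arange(-80,40,1.)
        pr=np.array([np.mean([mc(g,[[w[1]],[w[0]]],order=1)[0] for w in [px("top",np.array([.6405,.1111,.06])+s/1e3*u+(k+q)*n) for q in(-.022,-.019,.019,.022)]]) for s in S])
        if nm=="before": t=pr[(S>=0)&(S<=26)]
        m=[np.corrcoef(t,pr[a:a+len(t)])[0,1] for a in range(len(S)-len(t))]
        print(b,nm,"plate shift mm",S[int(np.argmax(m))],round(max(m),3))
m=cv2.absdiff(i,j)[190:290,400:465].max();print("rest diff max",m)
```

```text
drum before plate shift mm 0.0 1.0
drum after plate shift mm -39.0 0.968
block before plate shift mm 0.0 1.0
block after plate shift mm 0.0 0.998
fin before plate shift mm 0.0 1.0
fin after plate shift mm 0.0 0.997
rest diff max 58
```

View pics/k.png

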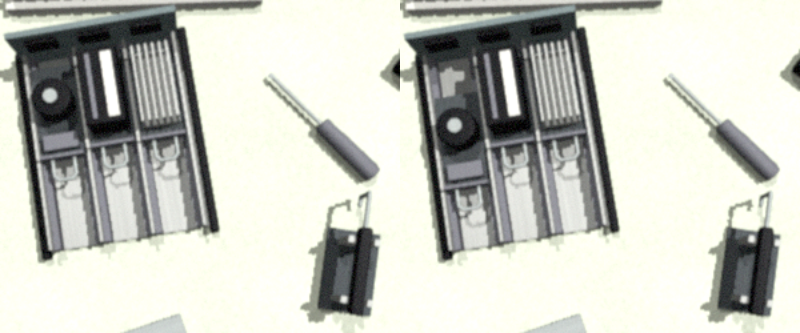

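Run:
```python
import cv2,numpy as np
from workcell import workorder
a,b=[cv2.imread(f"pics/top{k}.png",0).astype(np.float32) for k in (5,6)]
w=lambda g:g[115:175,196:228]
t=b[119:171,200:224]
r=cv2.matchTemplate(w(a),t,cv2.TM_CCOEFF_NORMED);print("offset px (5 vs 6)",np.array(cv2.minMaxLoc(r)[3])-[4,4],r.max())
print(workorder.job_done())
```

```text
offset px (5 vs 6) [0 0] 0.9898394
the job is handed in; nothing more can be done
None
```

I drew the drum tray out with the hook until it met the sprung stop, pressed it there, unhooked, and put the hook back in its rest. The job was handed in just after 23 s on the robot's clock, well under the 61 s limit.

- **Stop and press:** The stop came after about 41 mm of tray travel, judged from how far the tool had pulled. At the stop the pull read 7.0–7.6 N for about half a second, against roughly 1.3 N of sliding friction, so about 6 N extra. The highest of my readings was 7.6 N, far below the jam limit.
- **Unhooking:** I felt no load while backing off and lifting. The tray is in the same place in the pictures from before and after the lift, with no shift at pixel level.
- **Final check:** The drum tray is 39 mm out. That is about 2 mm less than the full travel, which matches the spring easing back when I let go. The block and fin trays show 0 mm of movement. The hook lies in its rest as it did at the start, and the gripper is open and clear of everything.
- **Discrepancies:** One early picture check put the hook's leg about 3 pixels off where I expected. I took it to be background, because the next check agreed within 1 pixel. Single force readings scatter by about 0.7 N, so the 6 N figure is good to roughly 1 N.

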